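# Set the wide dosing unit's collar to its marked click stop

## Task

Before the next titration run, set the wider of the two dosing units: turn the ribbed collar round its barrel until the collar's pointer tab lines up with the raised rib on the unit's white cap, and leave it resting in that click stop. Do not turn the collar of the small dosing unit beside it.

Things in the scene. Friction and masses are not known exactly. Their poses are not given: they have to be found in the camera images.
- wide_unit_collar (a joint): Angle of the wide unit's grey ribbed collar about its fixed upright barrel, rad, growing counterclockwise seen from above; 0 = its tab points the same way as the cap's rib (the marked stop). Click stops hold it at -1.05, -0.52, 0 and +0.52; let go, it springs into the nearest. It starts in one of the two negative stops; end stops at -1.15 and +0.62. A click takes about 0.2 N m.
- wide_unit_axis (a point): On the collar's axis at its mid-height, 92 mm above the bench; fixed. Collar: 60 mm diameter, 74 to 110 mm above the bench; one pointer tab, 10 mm wide, 26 mm high, reaches 52 mm from the axis. Grip the ring clear of the tab, or drive the tab. Above it a fixed white cap, 48 mm diameter, 12 mm high; below it a fixed white box foot, 120 x 100 mm, 60 mm high. x axis: the way of the cap's rib; z up.
- wide_unit_mark (a point): The marked stop: outer end of the raised black rib (20 mm long, 5 mm wide, 3 mm high) on top of the wide unit's white cap, 24 mm from the collar's axis, 122 mm above the bench. Fixed.
- small_unit_pointer (a point): Tip of the pointer tab, at its collar's top (85 mm above the bench), of the small dosing unit: same make, but a 36 mm collar, its tab reaching 30 mm from its axis, on a foot 85 x 75 mm, 45 mm high. This collar turns too and is to be left where it is. The small unit stands beside the wide one, left or right of it.
Mind the look-alikes: they are no part of the job. What is shaped like the part that bears wide_unit_collar but orange is not meant.

How it is judged (in metres and radians):
At the end, for the whole second after the job is handed in: The wide unit's collar is at rest with its pointer tab within 0.18 rad (10 degrees) of the rib on the cap, and the small unit's pointer tab is within 10 mm of where it was (value of joint wide_unit_collar between -0.18 and 0.18 rad and velocity of joint wide_unit_collar between -0.1 and 0.1 rad/s and distance of small_unit_pointer from where it was at the start of the episode below 0.01 m); the robot touches nothing.
It fails at once if the small unit's collar is turned (its pointer tip moves 10 mm or more) (distance of small_unit_pointer from where it was at the start of the episode above 0.01 m).
It also fails if it takes over 29 s, if anything falls off the work surface, if the arm or the gripper's body presses on something with over 40 N, if the wrist force passes 120 N, or if a joint passes its speed limit or range.

## Robot

A 6-joint arm with a two-finger parallel gripper is mounted at the origin on the work surface. World frame = base frame: x ahead of the robot, y to its left, z up, the work surface at z = 0. Lengths are in mm, angles in rad, forces in N, time in s.
With the tool pointing down it reaches from about 250 to 725 mm from the base axis. Payload 9.7 kg.
Tool frame: the origin (TCP) lies on the centre line of the jaws, within the pads' length; the fingertips stand 8 mm ahead of it and the grasp point (between the pads) lies 11 mm behind it; z points along the fingers, y is the line along which they close (so a half turn about z gives the same grasp; the last joint's range is limited). The gripper opens to 85 mm and grips with 20 to 120 N. Pads are 22 mm wide; open, the fingers measure 114 mm over their backs; the gripper's body (76 mm by 85 mm) begins 54 mm behind the grasp point. The pads swing forward as they close: fully open they stand 13 mm farther back than shut.
Start: joints at [1.11, 0.087, 0.176, 1.66, 0, 1.571], TCP at [244.563, 492.632, 239.284] pointing down, gripper open.
Joint ranges: [-3.13, 3.13], [-0.85, 1.81], [-1.15, 1.24], [-2.2, 2.28], [-1.44, 1.52], [-3.14, 3.14]. Speed limits (rad/s): [2.22, 2.22, 2.57, 3.14, 3.14, 3.14].

## Interface

Orientations are given as a rotation vector (axis times angle).
In Python, from workcell import * gives the robot as it stands. The module is installed in compiled form; this text tells all that it offers.
- The arm moves only by the tool servo_tool, never from a script. Its argument "steps" is a list of rows, each a list of 7 numbers: the shift along the world's x, y, z in cm, then the turn, a rotation vector about the world's x, y, z in rad, then the closure, from 0 (fully open) to 1 (shut). A call has 1 to 12 rows; each row is the pose to reach, as a shift and turn from the pose commanded when the call began; what a row does not reach only later rows make up. A row lasts 1/12 s, in which the tool goes at most 41.7 mm and 7.16 degrees, less where a joint would pass 70% of its speed; a pose out of reach is approached as far as the arm can. A call with a gripper value outside its range is refused whole. The fingers move at their own pace and stop on an object; "squeeze" is the grip in N (left out, the last holds). Time passes only in rows, so rows that repeat a pose let the fingers close. It gives the time, the measured TCP pose, the force, the opening and the grip force at its end, in the units of the state.
- sense(): the state, without advancing time (a new reading comes with each control period).
- read_camera(name): name is "scene" or "top" or "wrist"; returns a dict with "img" (400x640x3 uint8, red, green, blue), "depth" (400x640 float32, mm along the optical axis (not along the pixel's ray), 0 where there is no reading), "mtx" (3x3 intrinsics, pixels), "camera_from_world" (4x4, takes a point from world to camera coordinates). Camera axes: x right, y down, z forward; pixel columns grow to the right and rows downward; lengths in mm; the calibration is good to about 2 mm. A picture is of the moment at which its call begins.
- job_done(): hands the job in; it is judged then, once.
The state is a dict: "time": time; "joint_positions": joint angles; "qd": joint speeds; "joint_torque": joint torques, N m; "ee_pos": TCP position; "tcp_rot": TCP orientation; "wrist_force": force on the tool from outside, world axes, zero at the start; "wrist_torque": the same for the moment, N m; "opening": finger opening in mm; "grasp_force": force on a finger pad.
Only numpy, scipy, OpenCV 4.12 (cv2) and the standard library are available. Lean on these libraries where they do the work, as an engineer would, in place of code of your own. Each camera call takes 0.05 s, during which the arm holds its last target. There are 200 camera calls.

## Working session

There is one attempt and no reset: what is moved stays moved. The work goes in short steps, Python scripts to look and compute and a tool call to move; the robot and the scene stay as the last step left them, time stands still between calls to the robot, and variables do not carry over. Pictures are saved under pics/ and viewed, at most 10 in all, crops included, and the job is handed in when it is done.

Besides the shell and the picture viewer there is one more tool, called after ">>>" by a JSON object that holds its "name" and its "arguments". servo_tool: Moves the arm, as the interface text tells. Its arguments: {"type":"object","properties":{"steps":{"type":"array","items":{"type":"array","items":{"type":"number"}}},"squeeze":{"type":"number"}},"required":["steps"]}

```bash
mkdir -p pics; python3 - <<'E'
from workcell import *
import numpy as np,cv2
for n in("scene","top"):
    c=read_camera(n); np.savez(f"{n}0.npz",**c); cv2.imwrite(f"pics/{n}0.png",c["img"][:,:,::-1])
s=sense();print(s["time"],s["ee_pos"],s["tcp_rot"],s["opening"])
E
```

```text
0.1 [244.51308265 492.47760202 238.66933841] [-7.17470869e-01 -3.05830529e+00  1.72346082e-03] 85.29433566061637
```

View pics/top0.png

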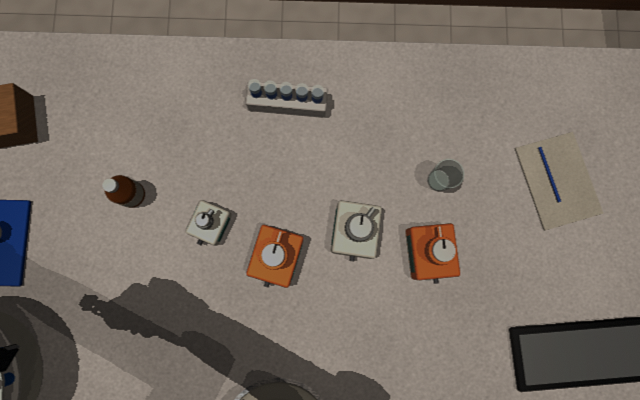

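View pics/scene0.png

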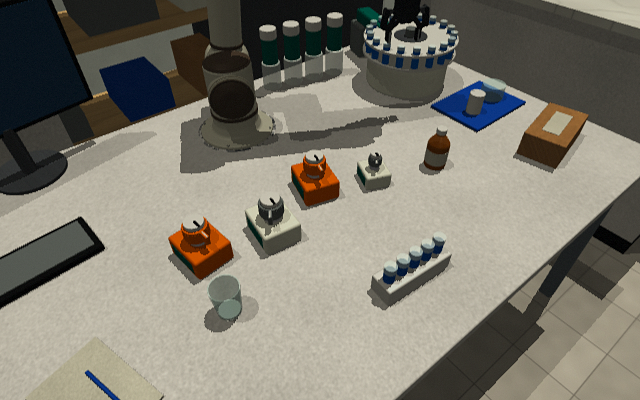

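Top view: there are four units. The white ones are small at (207,222) and wide at (359,228); the orange look-alikes are at (274,256) and (435,250). The wide white one with the grey collar fits the description. I'll confirm it in a crop and measure it.

```bash
cat > h.py <<'E'
import numpy as np
def world(c):
    K=c["mtx"];d=c["depth"].astype(float);v,u=np.mgrid[:d.shape[0],:d.shape[1]]
    p=np.stack([(u-K[0,2])/K[0,0]*d,(v-K[1,2])/K[1,1]*d,d,np.ones_like(d)],-1)
    w=p@np.linalg.inv(c["camera_from_world"]).T
    w=w[...,:3]; w[d==0]=np.nan; return w
E
python3 - <<'E'
from h import *;import cv2
t=np.load("top0.npz");s=np.load("scene0.npz")
w=world(t)
a=cv2.resize(t["img"][190:270,310:410],(500,400),interpolation=cv2.INTER_CUBIC)
b=cv2.resize(s["img"][185:255,240:310],(300,300),interpolation=cv2.INTER_CUBIC)
o=np.zeros((400,800,3),np.uint8);o[:,:500]=a;o[:300,500:]=b
cv2.imwrite("pics/crop.png",o[:,:,::-1])
for nm,(r0,r1,c0,c1) in dict(wide=(190,270,325,395),small=(195,250,180,240),o1=(215,295,240,310),o2=(215,290,400,470)).items():
    p=w[r0:r1,c0:c1].reshape(-1,3)
    print(nm,"zmax",np.nanmax(p[:,2]))
    for lo,hi in((35,70),(70,108),(108,130)):
        q=p[(p[:,2]>lo)&(p[:,2]<hi)]
        if len(q): print(lo,hi,len(q),q.min(0).round(),q.max(0).round(),q.mean(0).round(1))
# cam positions
for c in(t,s): print(np.linalg.inv(c["camera_from_world"])[:3,3].round())
sw=world(s);p=sw[185:255,240:310].reshape(-1,3);q=p[(p[:,2]>116)&(p[:,2]<130)]
print("scene cap",len(q),q.min(0),q.max(0),q.mean(0))
E
```

```text
wide zmax 127.49182863889735
35 70 1676 [ 395. -222.   35.] [ 528. -110.   66.] [ 460.2 -160.9   58.9]
70 108 106 [ 435. -196.   76.] [ 506. -135.  108.] [ 463.7 -160.1  100.2]
108 130 615 [ 434. -197.  108.] [ 508. -137.  127.] [ 466.3 -166.2  117.9]
small zmax 102.11276547752561
35 70 950 [423. 127.  35.] [524. 222.  69.] [470.8 170.5  44.4]
70 108 275 [455. 153.  70.] [498. 191. 102.] [474.2 169.2  89.7]
o1 zmax 128.75922754187036
35 70 1727 [332. -44.  35.] [468.  78.  65.] [397.7  15.2  59.1]
70 108 97 [371. -14.  76.] [449.  48. 108.] [407.5  11.  103.8]
108 130 621 [371. -12. 108.] [451.  45. 129.] [402.9  15.7 118. ]
o2 zmax 128.18904313748908
35 70 1690 [ 348. -397.   35.] [ 484. -286.   66.] [ 414.7 -331.3   58.4]
70 108 186 [ 390. -369.   77.] [ 471. -311.  108.] [ 426.9 -325.3   97.5]
108 130 622 [ 390. -370.  108.] [ 471. -312.  128.] [ 420.9 -338.7  118.3]
[ 378.  -49. 1055.]
[1108. -520.  811.]
scene cap 254 [ 443.89128034 -191.17906966  116.12890748] [ 491.53928789 -143.27252433  127.65727513] [ 469.38454426 -168.55185122  122.52833417]
```

View pics/crop.png

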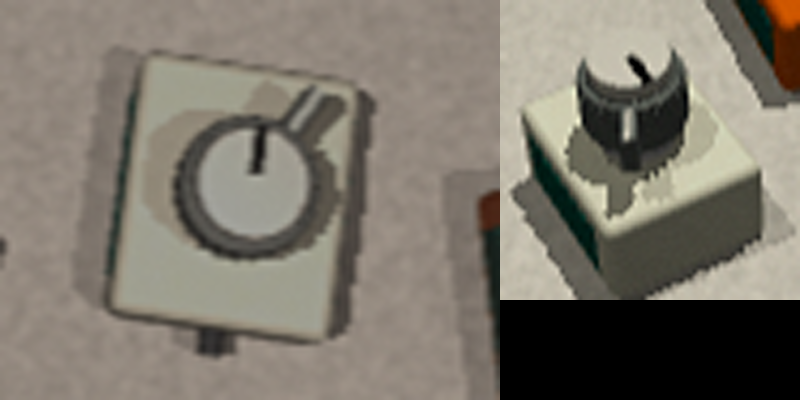

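The crop confirms the wide white unit: grey collar centred at crop (252,182), black rib at (261,145), tab at (315,105), clockwise of the rib by about 30°. Next I fit the exact numbers.

```bash
python3 - <<'E'
from h import *;from scipy.optimize import least_squares as L
for nm,bx in(("top",(190,270,325,395)),("scene",(185,255,240,310))):
    c=np.load(nm+"0.npz");w=world(c);r0,r1,c0,c1=bx
    p=w[r0:r1,c0:c1].reshape(-1,3);im=c["img"][r0:r1,c0:c1].reshape(-1,3).astype(int)
    cap=p[(p[:,2]>116)]
    # centre: midpoint of min enclosing circle of cap
    import cv2
    ctr,r=cv2.minEnclosingCircle(cap[:,:2].astype(np.float32));ctr=np.array(ctr)
    print(nm,"cap",ctr,r,"ztop",np.median(cap[:,2]),"mean",cap[:,:2].mean(0))
    rad=np.hypot(*(p[:,:2]-ctr).T)
    k=(p[:,2]>116)&(im.sum(1)<150)&(rad<26); q=p[k]-np.r_[ctr,0]
    print("rib",k.sum(),q.mean(0),np.degrees(np.arctan2(q[:,1].mean(),q[:,0].mean())))
    k=(p[:,2]>78)&(p[:,2]<116)&(rad>34)&(rad<60); q=p[k]-np.r_[ctr,0]
    print("tab",k.sum(),q.mean(0),q[:,2].max(),np.percentile(rad[k],95),np.degrees(np.arctan2(q[:,1].mean(),q[:,0].mean())))
    k=(p[:,2]>50)&(p[:,2]<66); print("foot",cv2.minAreaRect(p[k][:,:2].astype(np.float32)))
E
```

```text
top cap [ 465.07266235 -165.81625366] 23.763599395751953 ztop 122.02238014081638 mean [ 464.77780431 -165.44669033]
rib 13 [ 15.10063808  -2.68433582 125.01721483] -10.079781244085657
tab 44 [ 35.09570837 -24.36374194 107.6010645 ] 112.12181126388214 50.874219491073205 -34.76871321438146
foot ((465.0133361816406, -165.57093811035156), (101.1222915649414, 119.89144897460938), 82.97460174560547)
scene cap [ 467.07144165 -166.15577698] 25.02486801147461 ztop 122.8539720546488 mean [ 469.38454426 -168.55185122]
rib 16 [ 14.55768132  -4.74925825 124.08847226] -18.068256296945734
tab 62 [ 38.02980162 -26.89100961 101.9447556 ] 113.01025908513407 52.47459143728061 -35.26426814646
foot ((469.1377868652344, -124.31024169921875), (190.6923065185547, 125.2325210571289), 86.60724639892578)
```

The axis is at about (465,-166), the cap top at 122 mm, the tab at -35° and the rib at about -7 to -10°. So the collar sits in the -0.52 stop and needs one click counterclockwise. I'll move above it with the finger line perpendicular to the tab.

>>> {"name": "servo_tool", "arguments": {"steps": [[22.05,-65.85,0,0,0,-0.13,0],[22.05,-65.85,0,0,0,-0.13,0],[22.05,-65.85,0,0,0,-0.13,0],[22.05,-65.85,0,0,0,-0.13,0],[22.05,-65.85,0,0,0,-0.13,0],[22.05,-65.85,0,0,0,-0.13,0],[22.05,-65.85,0,0,0,-0.13,0],[22.05,-65.85,0,0,0,-0.13,0],[22.05,-65.85,0,0,0,-0.13,0],[22.05,-65.85,0,0,0,-0.13,0],[22.05,-65.85,0,0,0,-0.13,0],[22.05,-65.85,0,0,0,-0.13,0]]}}

```text
time: 1.1
ee_pos: [403.3, 16.4, 239.3]
tcp_rot: [0.914, 3.005, 0.0]
wrist_force: [0.6, 0.2, 0.0]
opening: 85.8
grasp_force: 0.0
```

>>> {"name": "servo_tool", "arguments": {"steps": [[6.2,-18.3,0,0,0,0,0],[6.2,-18.3,0,0,0,0,0],[6.2,-18.3,0,0,0,0,0],[6.2,-18.3,0,0,0,0,0],[6.2,-18.3,0,0,0,0,0],[6.2,-18.3,0,0,0,0,0],[6.2,-18.3,0,0,0,0,0]]}}

```text
time: 1.68
ee_pos: [465.2, -165.6, 238.4]
tcp_rot: [-0.918, -3.002, -0.0]
wrist_force: [-1.0, 0.5, -0.1]
opening: 85.4
grasp_force: 0.0
```

```bash
python3 - <<'E'
from workcell import *
from h import *;import cv2
c=read_camera("wrist");np.savez("w1.npz",**c);cv2.imwrite("pics/w1.png",c["img"][:,:,::-1])
w=world(c);p=w.reshape(-1,3);im=c["img"].reshape(-1,3).astype(int)
k=(np.hypot(p[:,0]-465,p[:,1]+166)<60)
p=p[k];im=im[k]
cap=p[(p[:,2]>117)&(p[:,2]<130)];ctr,r=cv2.minEnclosingCircle(cap[:,:2].astype(np.float32));ctr=np.array(ctr)
print(len(cap),ctr,r,np.median(cap[:,2]))
rad=np.hypot(*(p[:,:2]-ctr).T)
for n,k in(("rib",(p[:,2]>117)&(p[:,2]<130)&(im.sum(1)<130)&(rad<24)),("tab",(p[:,2]>100)&(p[:,2]<116)&(rad>35)&(rad<56))):
    q=p[k].mean(0)[:2]-ctr;print(n,k.sum(),q,np.degrees(np.arctan2(q[1],q[0])))
s=sense();print(s["ee_pos"],s["tcp_rot"],s["joint_positions"])
E
```

```text
2552 [ 466.66467285 -165.33644104] 23.9703426361084 122.13981194015824
rib 128 [13.86572413 -1.46714785] -6.040056230380771
tab 188 [ 34.69875875 -25.17768816] -35.96492958710375
[ 465.01834399 -164.66369693  238.73077378] [-9.15986606e-01 -3.00356495e+00 -3.89777915e-04] [-3.40426902e-01 -4.73192089e-02  3.84319431e-02  1.65801691e+00
  1.83185509e-04  2.51586843e-01]
```

View pics/w1.png

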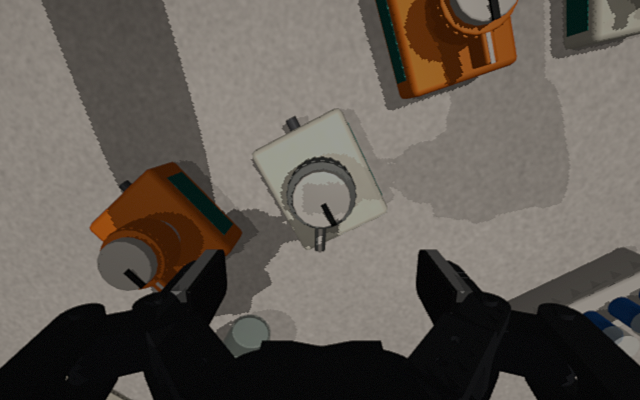

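The wrist view agrees: wide unit at (325,190), tab at (320,240), rib at (328,213), an angle of -0.52. I'll descend around the ring.

>>> {"name": "servo_tool", "arguments": {"steps": [[0.05,0,-4,0,0,0,0],[0.05,0,-8,0,0,0,0],[0.05,0,-10,0,0,0,0],[0.05,0,-12,0,0,0,0],[0.05,0,-14,0,0,0,0],[0.05,0,-15.2,0,0,0,0],[0.05,0,-15.2,0,0,0,0]], "squeeze": 40}}

```text
time: 2.32
ee_pos: [464.5, -163.0, 85.0]
tcp_rot: [-0.911, -3.003, -0.0]
wrist_force: [-0.7, 1.1, -1.5]
opening: 85.7
grasp_force: 0.0
```

>>> {"name": "servo_tool", "arguments": {"steps": [[0,0,0,0,0,0,0.4],[0,0,0,0,0,0,0.4],[0,0,0,0,0,0,0.4],[0,0,0,0,0,0,0.4],[0,0,0,0,0,0,0.4],[0,0,0,0,0,0,0.4]]}}

```text
time: 2.82
ee_pos: [465.6, -166.0, 89.8]
tcp_rot: [0.916, 3.003, -0.006]
wrist_force: [-8.7, -5.7, 9.0]
opening: 59.0
grasp_force: 43.3
```

Gripped at about 60 mm, which is the ring. Now I turn it +0.52 rad.

>>> {"name": "servo_tool", "arguments": {"steps": [[0,0,0,0,0,0.08,0.4],[0,0,0,0,0,0.17,0.4],[0,0,0,0,0,0.26,0.4],[0,0,0,0,0,0.35,0.4],[0,0,0,0,0,0.44,0.4],[0,0,0,0,0,0.53,0.4],[0,0,0,0,0,0.53,0.4],[0,0,0,0,0,0.53,0.4],[0,0,0,0,0,0.53,0.4]]}}

```text
time: 3.57
ee_pos: [465.6, -166.2, 89.8]
tcp_rot: [0.098, 3.139, -0.007]
wrist_force: [-9.6, -7.5, 9.1]
opening: 58.8
grasp_force: 43.4
```

>>> {"name": "servo_tool", "arguments": {"steps": [[0,0,0,0,0,0,0],[0,0,0,0,0,0,0],[0,0,0,0,0,0,0],[0,0,0,0,0,0,0],[0,0,0,0,0,0,0],[0,0,0,0,0,0,0]]}}

```text
time: 4.07
ee_pos: [465.9, -164.4, 87.3]
tcp_rot: [0.095, 3.14, 0.0]
wrist_force: [-0.0, 0.8, 0.3]
opening: 85.3
grasp_force: 0.0
```

Released. I'll raise straight up and look.

>>> {"name": "servo_tool", "arguments": {"steps": [[0,0,2,0,0,0,0],[0,0,5,0,0,0,0],[0,0,9,0,0,0,0],[0,0,13,0,0,0,0],[0,0,16,0,0,0,0],[0,0,16,0,0,0,0],[0,0,16,0,0,0,0]]}}

```text
time: 4.65
ee_pos: [466.6, -164.7, 249.2]
tcp_rot: [0.095, 3.137, -0.002]
wrist_force: [0.5, -0.6, -0.6]
opening: 85.4
grasp_force: 0.0
```

```bash
python3 - <<'E'
from workcell import *
from h import *;import cv2
c=read_camera("wrist");cv2.imwrite("pics/w2.png",c["img"][:,:,::-1])
w=world(c);p=w.reshape(-1,3);im=c["img"].reshape(-1,3).astype(int)
k=(np.hypot(p[:,0]-465,p[:,1]+166)<60)
p=p[k];im=im[k]
cap=p[(p[:,2]>117)&(p[:,2]<130)];ctr,r=cv2.minEnclosingCircle(cap[:,:2].astype(np.float32));ctr=np.array(ctr)
print(len(cap),ctr,r,np.median(cap[:,2]))
rad=np.hypot(*(p[:,:2]-ctr).T)
for n,k in(("rib",(p[:,2]>117)&(p[:,2]<130)&(im.sum(1)<130)&(rad<24)),("tab",(p[:,2]>100)&(p[:,2]<116)&(rad>35)&(rad<56))):
    q=p[k].mean(0)[:2]-ctr;print(n,k.sum(),q,np.degrees(np.arctan2(q[1],q[0])))
s=sense();print(s["time"],s["ee_pos"],s["wrist_force"])
E
```

```text
2372 [ 466.71911621 -165.60681152] 23.940637588500977 122.16910456123554
rib 125 [13.67557398 -1.29731654] -5.419076960814995
tab 176 [43.09627116 -4.33385307] -5.7424804709585455
4.7 [ 466.10706439 -164.54154003  247.41567422] [ 1.02351644 -0.04353331 -0.06601364]
```

View pics/w2.png

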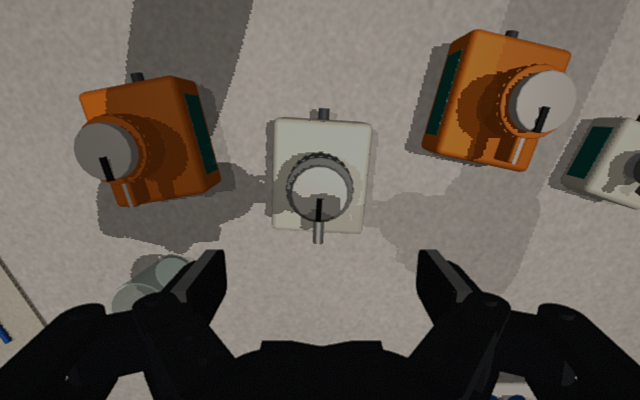

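The tab at (319,232) now lines up with the rib at (319,210), to within 0.3°. The gripper is clear of everything.

```bash
python3 -c "
from workcell import *
print(job_done())"
```

```text
the job is handed in; nothing more can be done
None
```

I turned the wide white unit's collar one click counterclockwise; it rests in the marked stop with its tab within about 0.3° of the rib, the small unit was left untouched, and the job is handed in.

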